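# Clamp the tomato jar for labelling

### The job

Gently slide the red-lidded tomato jar across the bench into the blue clamp, until it stands against the back fence between the orange pad and the rubber stop. Then wind the handwheel until the jar is pressed against the stop with the sprung pad pushed in about half of its 16 mm, and no tighter, and leave it so. Move the carriage and pad by the wheel only, keep the jar upright, and leave the other jars, tin, bottle and label roll where they are.

Things in the scene. Friction and masses are not known exactly. Their poses are not given: they have to be found in the camera images.
- jar_red: the jar to clamp: squat glass jar of red tomato sauce, red lid, white label, 90 mm diameter, 85 mm tall (lid 82 mm diameter, 18 mm tall), about 0.5 kg, standing loose on the bench. Too wide to grasp; pushed low down (contact below about 45 mm height) it slides. Origin: centre of its underside, z up.
- clamp: blue bench clamp, fixed, turned up to 0.2 rad. Origin on the bench in the middle of the jar bay; x runs from carriage to fixed stop, y from the open side of the bay (-y) to the back fence, z up. Fence: aluminium bar 42 mm tall, face at y = 47 mm, x -190 to 120. No floor plate: the jar stands on the bench. Behind it a 70 mm tall blue gearbox (x -50 to 50, y 70 to 240 mm) carries the wheel.
- stop_face (a point): middle of the black rubber face of the fixed stop (blue block 70 mm tall, 24 mm thick): clamp frame x = 95, y = 0, z = 38 mm. The face spans y = -40 to 40 mm, the block y = -43 to 67 mm.
- pad_face (a point): middle of the front face, towards the stop, of the orange sprung pad (72 mm wide, 9 to 67 mm above the bench) on the carriage. Clamp frame x = -95 mm + carriage - pad, y = 0, z = 38 mm. The blue carriage block, 66 mm wide and up to 70 mm tall, is 32 to 76 mm behind the unpressed pad face.
- carriage (a joint): position of the carriage along the slide in m, 0 = fully open, grows towards the stop (limit 0.13). Driven by the handwheel only: carriage = 0.010 m per rad of wheel. With carriage 0 the bay between pad and stop is 190 mm long. It stays where it is left.
- pad (a joint): how far the sprung pad is pressed back towards the carriage in m: 0 = free, 0.016 = fully in. Spring 1.5 N per mm. Pushing the loose jar along the bench alone presses it in by about 3 mm at most.
- wheel (a joint): angle of the handwheel in rad, 0 to 13; grows clockwise seen from above, which moves the carriage towards the stop. Friction 0.25 N m; it stays where it is left.
- wheel_hub (a point): centre of the black handwheel on its upright axis, mid-height of spokes and rim: clamp frame x = 0, y = 175, z = 106 mm. Level rim, 78 mm radius, 14 mm thick bar; hub 18 mm radius, top at z = 116; three spokes 12 mm wide, 10 mm thick, 120 degrees apart. Open between spokes down to z = 74, so a closed fingertip let in there can push a spoke round.
- knob_top (a point): top of the red crank knob, upright on the rim over the end of one spoke, 78 mm from the wheel's axis: 22 mm diameter, from 115 to 147 mm above the bench; it spins freely on its own pin.
- jar_green: bystander: jar of pesto, green lid, same shape and size as jar_red (90 mm diameter, 85 mm tall). Origin: centre of its underside.
- jar_mustard: bystander: jar of mustard, yellow-brown with a black lid, same shape and size as jar_red (90 mm diameter, 85 mm tall). Origin: centre of its underside.
- tin: bystander: green tin with bare steel rims, 84 mm diameter, 85 mm tall. Origin: centre of its underside.
- oil_bottle: bystander: green glass bottle, 68 mm diameter, 210 mm tall. Origin: centre of its underside.
- label_roll: bystander: white roll of labels standing on end, 80 mm diameter, 50 mm tall. Origin: centre of its underside.
- honey_jar: bystander: amber honey jar with a yellow lid, 68 mm diameter, 100 mm tall. Origin: centre of its underside.
There are look-alikes about, which are no part of the job. What is shaped like the jar_red but purple is not meant.

How it is judged:
On the way:
1. the red-lidded jar stands upright in the bay, between pad and stop and near the back fence (axis within 20 mm of the pad's centre line), the pad still free (y of jar_red in the frame of clamp between -0.02 and 0.012 m and x of jar_red in the frame of clamp below 0.053 m and x of jar_red in the frame of pad_face above 0.04 m and angle between jar_red's own z axis and vertical below 0.1 rad and value of joint pad below 0.0035 m), for 0.2 s.
At the end, for the whole second after the job is handed in: the red-lidded jar stands upright and at rest on the bench, touching the rubber stop (its axis within 4.5 mm of 45 mm from the stop face), its axis within 20 mm of the pad's centre line on the open side, and the sprung pad is pressed in 4 to 13 mm; the wheel is still (x of jar_red in the frame of clamp between 0.0455 and 0.055 m and y of jar_red in the frame of clamp between -0.02 and 0.012 m and angle between jar_red's own z axis and vertical below 0.1 rad and height (world z) of jar_red below 0.006 m and value of joint pad between 0.004 and 0.013 m and contact force between jar_red and clamp above 0.5 N and linear speed of jar_red below 0.01 m/s and velocity of joint wheel between -0.05 and 0.05 rad/s).
It fails at once if the robot pushes the carriage or the pad itself (over 4 N) (contact force between any of the arm, the fingers and carriage above 4 N or contact force between any of the arm, the fingers and pad above 4 N).
It fails at once if the red-lidded jar is tipped (over 0.4 rad) or lifted over 30 mm (angle between jar_red's own z axis and vertical above 0.4 rad or height (world z) of jar_red above 0.03 m).
It fails at once if the jar is squeezed hard, over 45 N, by pad or robot (contact force between jar_red and pad above 45 N or contact force between jar_red and the fingers above 45 N).
It fails at once if another jar, the tin, the bottle or the label roll is moved by over 20 mm (distance of any of jar_green, jar_mustard, tin, oil_bottle, label_roll, honey_jar from where it was at the start of the episode above 0.02 m).
It also fails if it takes over 72 s, if anything falls off the work surface, if the arm or the gripper's body presses on something with over 40 N, if the wrist force passes 120 N, or if a joint passes its speed limit or range.

### The arm

A 6-joint arm with a two-finger parallel gripper is mounted at the origin on the work surface. World frame = base frame: x ahead of the robot, y to its left, z up, the work surface at z = 0. Lengths are in m, angles in rad, forces in N, time in s.
With the tool pointing down it reaches from about 0.375 to 0.9 m from the base axis. Payload 3.1 kg.
Tool frame: the origin (TCP) lies between the finger pads; the fingertips stand 8 mm ahead of it and the grasp point (between the pads) lies 11 mm behind it; z points along the fingers, y is the line along which they close (so a half turn about z gives the same grasp; the last joint's range is limited). The gripper opens to 87 mm and grips with 3 to 60 N. Pads are 19 mm wide; open, the fingers measure 117 mm over their backs; the gripper's body (75 mm by 190 mm) begins 51 mm behind the grasp point.
Start: joints at [-1.508, 0.527, 1.433, -0, 1.181, -0.178], TCP at [0.149, -0.607, 0.231] pointing down, gripper open.
Joint ranges: [-3.08, 3.08], [-0.75, 2.2], [0.22, 2.44], [-1.43, 4.57], [0, 2.65], [-2.85, 2.85]. Speed limits (rad/s): [2.79, 2.79, 3.14, 3.14, 3.14, 3.14].

### API

Orientations are given as a unit quaternion [x, y, z, w].
In Python, from rig import robot gives the robot as it stands.
- The arm moves only by the tool move_arm, never from a script. Its argument "motion" is text: rows parted by semicolons, each of 5 numbers parted by spaces: the opening, from -1 (shut) to 1 (fully open), then the shift along the tool's x, y, z normalised to -1 to 1, where 1 is 0.2 m, then the turn about the tool's z normalised to -1 to 1, where 1 is pi rad. A call has 1 to 12 rows; each row is the pose to reach, as a shift and turn from the pose commanded when the call began, along the tool's axes at that moment, turning the shorter way round; what a row does not reach only later rows make up. A row lasts 1/12 s, in which the tool goes at most 41.7 mm and 7.16 degrees, less where a joint would pass 70% of its speed; a pose out of reach is approached as far as the arm can. A call with a number of a shift or a turn outside -1 to 1 is refused whole. A call with a gripper value outside its range is refused whole. The fingers move at their own pace and stop on an object; "newtons" is the grip in N (left out, the last holds). Time passes only in rows, so rows that repeat a pose let the fingers close. It gives the time, the measured TCP pose, the force, the opening and the grip force at its end, in the units of the state.
- robot.get_obs(): the state, without advancing time (a new reading comes with each control period).
- robot.camera(name): name is "side" or "top" or "wrist"; returns (picture, depth): 384x512x3 uint8, red, green, blue; 384x512 float32, m along the optical axis (not along the pixel's ray), 0 where there is no reading.
- robot.camera_model(name): a dict with "mtx" (3x3 intrinsics, pixels), "position" and "attitude" of the camera in the world. Camera axes: x right, y down, z forward; pixel columns grow to the right and rows downward; lengths in m; the calibration is good to about 2 mm. A picture is of the moment at which its call begins: read the wrist's pose just before it. camera_model takes no time and is no camera call; for the wrist camera it gives the pose at the moment of the call.
- robot.hand_in(): hands the job in; it is judged then, once.
The state is a dict: "time": time; "q": joint angles; "joint_velocities": joint speeds; "joint_torque": joint torques, N m; "position": TCP position; "tool_rot": TCP orientation; "ft_force": force on the tool from outside, world axes, zero at the start; "moment": the same for the moment, N m; "grip_width": finger opening in m; "grip_force": force on a finger pad.
Only numpy, scipy, OpenCV 4.12 (cv2) and the standard library are available. Lean on these libraries where they do the work, as an engineer would, in place of code of your own. Each camera call takes 0.05 s, during which the arm holds its last target. There are 200 camera calls.

## Working session

There is one attempt and no reset: what is moved stays moved. The work goes in short steps, Python scripts to look and compute and a tool call to move; the robot and the scene stay as the last step left them, time stands still between calls to the robot, and variables do not carry over. Pictures are saved under pics/ and viewed, at most 10 in all, crops included, and the job is handed in when it is done.

Besides the shell and the picture viewer there is one more tool, called as name(argument=value, ...), one argument or row to a line, values as JSON. move_arm: Moves the arm, as the interface text tells. Its arguments: {"type":"object","properties":{"motion":{"type":"string"},"newtons":{"type":"number"}},"required":["motion"]}

```bash
mkdir -p pics; ls
cat > h.py <<'E'
import numpy as np, cv2
from scipy.spatial.transform import Rotation as R
from rig import robot
def cam(n):
    m=robot.camera_model(n); p,d=robot.camera(n)
    K=np.array(m["mtx"]); a=np.array(m["attitude"]); Rm=R.from_quat(a).as_matrix() if a.size==4 else a.reshape(3,3)
    v,u=np.mgrid[:p.shape[0],:p.shape[1]]
    c=np.dstack([(u-K[0,2])/K[0,0]*d,(v-K[1,2])/K[1,1]*d,d])
    w=c@Rm.T+np.array(m["position"]); w[d==0]=np.nan
    return p,d,w,(K,Rm,np.array(m["position"]))
E
python3 - <<'E'
from h import *
for n in ("top","side"):
    p,d,w,m=cam(n); cv2.imwrite(f"pics/{n}0.png",p[:,:,::-1]); np.savez(f"{n}0.npz",p=p,w=w); print(n,m[2],m[1].tolist(),m[0].tolist())
print(robot.get_obs())
E
```

```text
pics
top [0.40542648 0.02838696 1.12373688] [[-0.07155737441703687, -0.9756434608371756, 0.2073629173507131], [-0.9974312445573479, 0.06931961954511627, -0.01804723599060029], [0.003233349241897693, -0.20812166555113626, -0.9780976013572986]] [[364.4460025288488, 0.0, 255.28897696049648], [0.0, 364.4460025288488, 192.01621189549394], [0.0, 0.0, 1.0]]
side [0.49505991 0.8639019  0.9891656 ] [[-0.9922273800746298, -0.09663547816667674, 0.07839904712261375], [-0.12390391559876958, 0.7089205117771354, -0.6943194709072601], [0.011517201462553993, -0.6986367384708182, -0.7153838562124034]] [[378.0096340289985, 0.0, 254.84860312733636], [0.0, 378.0096340289985, 186.59786354903392], [0.0, 0.0, 1.0]]
{'time': 0.1, 'q': array([-1.50850371e+00,  5.28371381e-01,  1.43379552e+00, -9.28452368e-06,
        1.18137681e+00, -1.78481828e-01]), 'joint_velocities': array([-0.00115203, -0.00286063, -0.00331063, -0.00368575, -0.00147919,
        0.00078558]), 'joint_torque': array([ 1.25724919e-04, -4.40984881e+01, -1.77150822e+01,  6.34252816e-02,
        5.34327643e-02, -4.76688001e-05]), 'position': array([ 0.1490303 , -0.60630341,  0.22966379]), 'tool_rot': array([ 9.92761522e-01,  1.20098332e-01,  5.23553395e-05, -9.74131994e-04]), 'ft_force': array([-0.56167495,  0.26233155, -0.91511391]), 'moment': array([-0.02104076, -0.01746588, -0.00972888]), 'grip_force': 0.0, 'grip_width': 0.08692050872460001}
```

View pics/top0.png

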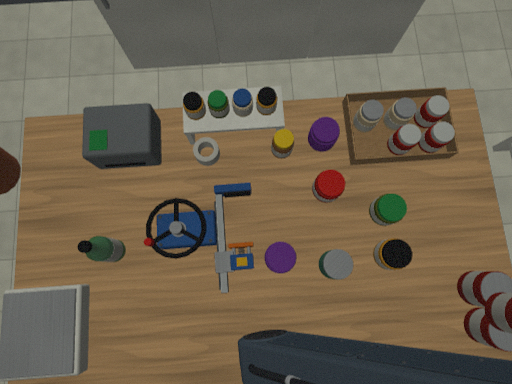

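View pics/side0.png

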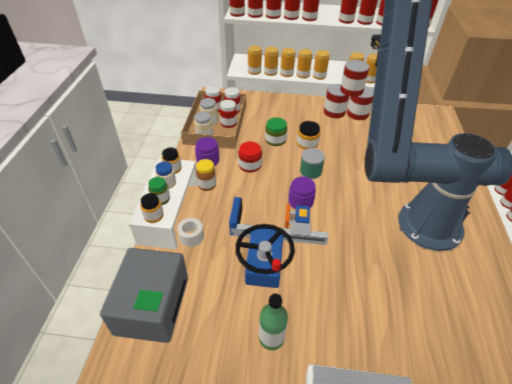

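Top view candidates: the red-lidded squat jar at (329,184) is the target. Look-alikes are purple-lidded jars at (280,257) and (324,133), the green jar (389,208), the crate jars with red labels at (405,140), (434,108) and (436,137), and the red-white stacks bottom right (490,300). The clamp stop is at (232,189), the orange pad at (241,245), the wheel hub at (176,229) and the knob at (148,242).

```bash
cat >> h.py <<'E'
def blob(p,w,mask,zmin,zmax,box=None):
    m=mask&(w[...,2]>zmin)&(w[...,2]<zmax)
    if box: b=np.zeros_like(m); b[box[1]:box[3],box[0]:box[2]]=1; m&=b
    return w[m]
def circ(P):
    (c,r)=cv2.minEnclosingCircle(P[:,:2].astype(np.float32)*1000); return np.round(c,1),round(r,1),len(P),np.round(np.median(P[:,2])*1000,1)
def hsv(p): return cv2.cvtColor(p,cv2.COLOR_RGB2HSV)
E
python3 - <<'E'
from h import *
D=np.load("top0.npz");p,w=D["p"],D["w"];h=hsv(p).astype(int)
H,S,V=h[...,0],h[...,1],h[...,2]
T=np.ones_like(H,bool)
red=((H<6)|(H>174))&(S>150)&(V>80)
print("jar",circ(blob(p,w,red,.08,.092,(300,160,355,215))))
print("knob",circ(blob(p,w,red,.135,.16,(135,230,160,255))), blob(p,w,red,.1,.16,(135,230,160,255)).mean(0))
for n,b in dict(purple=(260,235,302,280),tin=(315,245,360,285),green=(365,190,410,230),must=(370,235,415,275),honey=(268,125,300,165),roll=(190,135,222,165),purple2=(305,115,343,155),bottle=(75,232,130,270)).items():
    P=w[b[1]:b[3],b[0]:b[2]].reshape(-1,3);P=P[np.isfinite(P[:,2])&(P[:,2]>.03)];z=np.percentile(P[:,2],90);print(n,circ(P[abs(P[:,2]-z)<.006]))
rim=blob(p,w,(V<90),.09,.125,(140,190,212,265));print("rim",circ(rim))
for n,mk,z0,z1,b in [("stop",(H>100)&(H<125)&(S>120),.064,.076,(210,178,256,202)),("fence",S<90,.036,.048,(212,192,232,295)),("gear",(H>100)&(H<125)&(S>120),.064,.076,(150,205,220,252)),("carr",T,.06,.08,(224,250,258,275)),("pad",(H>5)&(H<18)&(S>150),.05,.075,(224,236,258,256))]:
    P=blob(p,w,mk,z0,z1,b); (c,s,a)=cv2.minAreaRect(P[:,:2].astype(np.float32)*1000); print(n,len(P),np.round(c,1),np.round(s,1),round(a,2),np.round(np.median(P[:,2]),3)); print(np.round(cv2.boxPoints((c,s,a)).tolist()).tolist())
y,x=184,329
c=cv2.resize(p[140:230,270:420],None,fx=4,fy=4)[:,:,::-1];cv2.imwrite("pics/crop.png",c)
E
```

```text
jar (array([ 637.1, -214.9]), 41.2, 577, np.float64(85.0))
knob (array([498.6, 306. ]), 10.2, 47, np.float64(146.4)) [0.49914159 0.30630168 0.1452483 ]
purple (array([434.3, -49.7]), 40.5, 651, np.float64(85.1))
tin (array([ 403.4, -207. ]), 41.9, 694, np.float64(85.2))
green (array([ 552.5, -383.2]), 41.0, 611, np.float64(85.1))
must (array([ 420.7, -378.1]), 41.8, 655, np.float64(85.1))
honey (array([787.9, -72.8]), 44.9, 330, np.float64(100.4))
roll (array([788.1, 158.6]), 50.9, 319, np.float64(50.0))
purple2 (array([ 803.8, -218.3]), 40.9, 536, np.float64(84.9))
bottle (array([491.4, 447.2]), 16.0, 133, np.float64(209.6))
rim (array([535.1, 238.4]), 84.5, 1094, np.float64(111.5))
stop 264 [647.2  77.7] [ 24.1 104.7] 1.58 0.07
[[634.0, 130.0], [637.0, 25.0], [661.0, 26.0], [658.0, 130.0]]
fence 577 [492.5 120.5] [ 48.4 285.9] 84.4 0.042
[[348.0, 110.0], [632.0, 82.0], [637.0, 131.0], [353.0, 159.0]]
gear 1316 [534.3 217.2] [ 99.  168.4] 0.74 0.07
[[484.0, 301.0], [486.0, 132.0], [585.0, 134.0], [583.0, 302.0]]
carr 385 [429.9  71.3] [82.9 56.3] 85.91 0.068
[[399.0, 32.0], [455.0, 28.0], [461.0, 111.0], [405.0, 115.0]]
pad 104 [477.7  63.7] [12.1 69.8] 0.48 0.067
[[471.0, 99.0], [472.0, 29.0], [484.0, 29.0], [483.0, 99.0]]
```

View pics/crop.png

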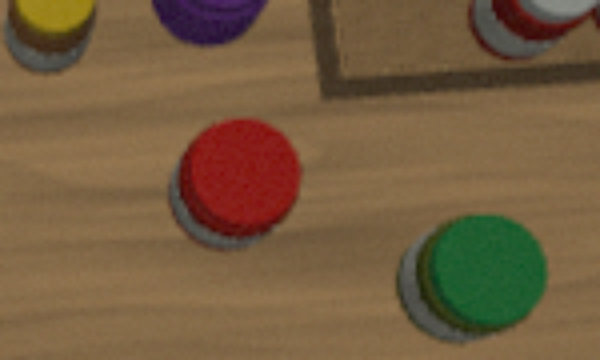

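The crop confirms the red-lidded squat jar (crop centre (240,178)) stands well clear of the green and purple jars. Its centre is at (0.637, -0.215).

The clamp origin is near (0.538, 0.063) with a yaw of about 0.02, and the carriage is already about 40 mm in. I'll cradle the jar with half-open fingers from the -y side and push it in.

move_arm(
  motion="0.38 1 -0.35 -0.2 -0.4234;0.38 1 -0.35 -0.2 -0.4234;0.38 1 -0.35 -0.2 -0.4234;0.38 1 -0.35 -0.2 -0.4234;0.38 1 -0.35 -0.2 -0.4234;0.38 1 -0.35 -0.2 -0.4234;0.38 1 -0.35 -0.2 -0.4234;0.38 1 -0.35 -0.2 -0.4234;0.38 1 -0.35 -0.2 -0.4234;0.38 1 -0.35 -0.2 -0.4234;0.38 1 -0.35 -0.2 -0.4234;0.38 1 -0.35 -0.2 -0.4234",
)

```text
time: 1.1
position: [0.3265, -0.4909, 0.27]
tool_rot: [0.707, 0.708, 0.0, -0.001]
ft_force: [0.3, 0.4, 0.5]
grip_width: 0.0603
grip_force: 0.0
```

move_arm(
  motion="0.38 0.9 1 0 0;0.38 0.9 1 0 0;0.38 0.9 1 0 0;0.38 0.9 1 0 0;0.38 0.9 1 0 0;0.38 0.9 1 0 0;0.38 0.9 1 0 0;0.38 0.9 1 0 0",
)

```text
time: 1.77
position: [0.5295, -0.3074, 0.2702]
tool_rot: [0.706, 0.708, 0.001, -0.0]
ft_force: [-0.2, -1.0, 0.5]
grip_width: 0.0601
grip_force: 0.0
```

move_arm(
  motion="0.38 0.1 0.55 0.4 0;0.38 0.1 0.55 0.4 0;0.38 0.1 0.55 0.8 0;0.38 0.1 0.55 0.8 0;0.38 0.1 0.55 0.8 0;0.38 0.1 0.55 0.8 0",
)

```text
time: 2.27
position: [0.6331, -0.2882, 0.1003]
tool_rot: [0.707, 0.707, -0.001, -0.008]
ft_force: [-1.0, 0.2, -1.5]
grip_width: 0.0596
grip_force: 0.0
```

move_arm(
  motion="0.38 0 0 0.2 0;0.38 0 0 0.385 0;0.38 0 0 0.385 0;0.38 0 0 0.385 0;0.38 0 0 0.385 0;0.38 0 0 0.385 0",
)

```text
time: 2.77
position: [0.6385, -0.2931, 0.0377]
tool_rot: [0.707, 0.707, 0.001, 0.003]
ft_force: [0.2, 0.2, -0.2]
grip_width: 0.0603
grip_force: 0.0
```

Run:
```python
from h import *
p,d,w,m=cam("side"); cv2.imwrite("pics/side1.png",p[80:260,150:350][:,:,::-1].repeat(3,0).repeat(3,1)); print(robot.get_obs()["position"])
```

```text
[ 0.63846834 -0.29290716  0.03767141]
```

View pics/side1.png

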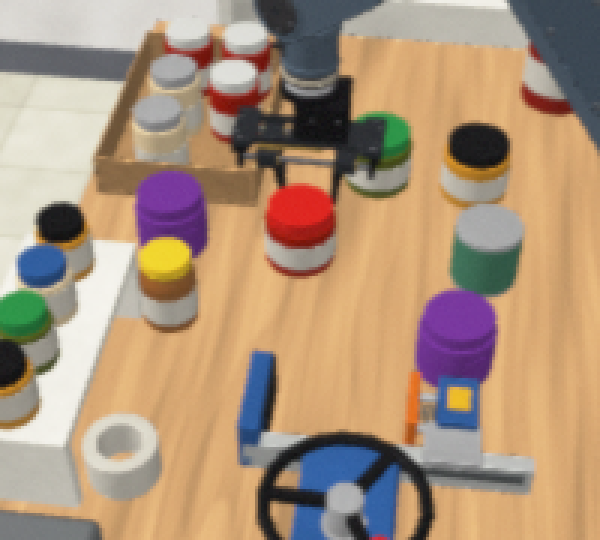

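move_arm(
  motion="0.38 0.05 0 0 0;0.38 0.1 0 0 0;0.38 0.14 0 0 0;0.38 0.18 -0.01 0 0;0.38 0.22 -0.03 0 0;0.38 0.26 -0.05 0 0;0.38 0.3 -0.07 0 0;0.38 0.34 -0.09 0 0;0.38 0.38 -0.11 0 0;0.38 0.42 -0.13 0 0;0.38 0.46 -0.15 0 0;0.38 0.5 -0.17 0 0",
)

```text
time: 3.82
position: [0.6026, -0.191, 0.0339]
tool_rot: [0.707, 0.707, 0.0, 0.001]
ft_force: [2.0, -4.7, 3.4]
grip_width: 0.06
grip_force: 2.8
```

```bash
cat >> h.py <<'E'
def look():
    p,d,w,m=cam("top");h=hsv(p).astype(int);H,S,V=h[...,0],h[...,1],h[...,2]
    red=((H<6)|(H>174))&(S>150)&(V>80)
    t=robot.get_obs();print(round(t["time"],2),t["position"].round(4),t["ft_force"].round(1))
    X=(w[...,0]>.45)&(w[...,0]<.7)&(w[...,1]<.12)&(w[...,1]>-.3)
    P=w[red&X&(w[...,2]>.079)&(w[...,2]<.093)]
    if len(P)>5: print("jar",circ(P),P[:,:2].mean(0).round(4),"x",P[:,0].min().round(3),P[:,0].max().round(3),"y",P[:,1].min().round(3),P[:,1].max().round(3))
    P=w[red&(w[...,2]>.138)&(w[...,2]<.155)&(w[...,0]<.65)&(w[...,0]>.43)&(w[...,1]>.13)&(w[...,1]<.35)]
    if len(P)>5: print("knob",circ(P),P.mean(0).round(4))
    P=w[(H>5)&(H<18)&(S>170)&(w[...,2]>.055)&(w[...,2]<.073)&(w[...,0]<.6)&(w[...,0]>.44)&(w[...,1]>.02)&(w[...,1]<.12)]
    if len(P)>5: print("pad x",np.percentile(P[:,0],[2,50,98]).round(4),len(P))
    return p,w
E
python3 -c "
from h import *
look()"
```

```text
3.87 [ 0.6006 -0.1884  0.0334] [ 0.1 -1.5  1.6]
knob (array([498.2, 306.7]), 10.6, 51, np.float64(146.6)) [0.4983 0.3058 0.1464]
```

move_arm(
  motion="0.38 0.04 -0.02 0 0;0.38 0.08 -0.04 0 0;0.38 0.12 -0.06 0 0;0.38 0.16 -0.08 0 0;0.38 0.2 -0.1 0 0;0.38 0.24 -0.12 0 0;0.38 0.28 -0.14 0 0;0.38 0.32 -0.16 0 0;0.38 0.36 -0.18 0 0;0.38 0.4 -0.19 0 0;0.38 0.44 -0.195 0 0;0.38 0.46 -0.195 0 0",
)

```text
time: 4.87
position: [0.5622, -0.0976, 0.0333]
tool_rot: [0.707, 0.707, -0.001, -0.001]
ft_force: [0.4, -2.3, 0.1]
grip_width: 0.06
grip_force: 1.7
```

```bash
python3 -c "
from h import *
look()
p,d,w,m=cam('side');h=hsv(p).astype(int);H,S,V=h[...,0],h[...,1],h[...,2]
P=w[((H<6)|(H>174))&(S>150)&(V>80)&(w[...,2]>.081)&(w[...,2]<.092)&(w[...,1]<.12)&(w[...,1]>-.2)&(w[...,0]>.45)&(w[...,0]<.7)];print(circ(P),P.min(0),P.max(0))
cv2.imwrite('pics/side2.png',p[100:280,180:380][:,:,::-1].repeat(3,0).repeat(3,1))"
```

```text
4.92 [ 0.5623 -0.0972  0.0333] [-0.6 -0.3  0.9]
jar (array([569.5, -36.6]), 33.8, 28, np.float64(84.5)) [ 0.5755 -0.0374] x 0.538 0.601 y -0.049 -0.024
knob (array([497.8, 306.7]), 10.8, 50, np.float64(146.1)) [0.4982 0.306  0.1464]
(array([564.6, -51.2]), 41.8, 308, np.float64(84.9)) [ 0.5229738  -0.08614728  0.08113695] [ 0.6005163  -0.01168219  0.08977941]
```

View pics/side2.png

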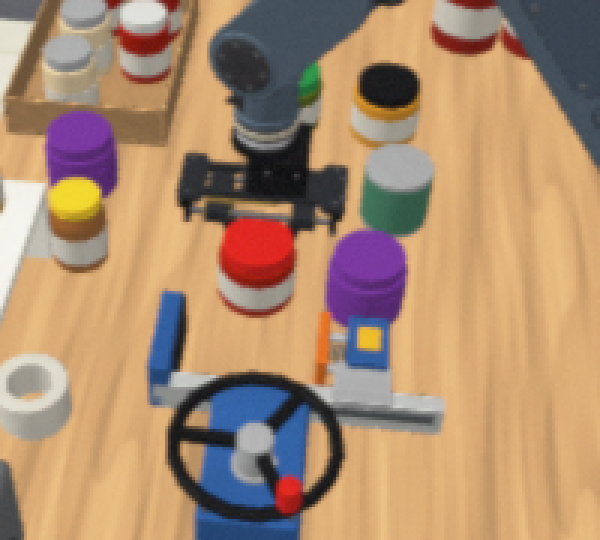

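move_arm(
  motion="0.38 0.05 0 0 0;0.38 0.1 0 0 0;0.38 0.15 0 0 0;0.38 0.2 0 0 0;0.38 0.25 0 0 0;0.38 0.3 0 0 0;0.38 0.35 0 0 0;0.38 0.4 0 0 0;0.38 0.45 0 0 0;0.38 0.5 0 0 0;0.38 0.54 0 0 0;0.38 0.56 0 0 0",
)

```text
time: 5.97
position: [0.5634, 0.0141, 0.0336]
tool_rot: [0.707, 0.708, -0.0, -0.0]
ft_force: [0.1, -1.7, -1.2]
grip_width: 0.0601
grip_force: 1.2
```

```bash
python3 -c "
from h import *
look()
p,d,w,m=cam('side');h=hsv(p).astype(int);H,S,V=h[...,0],h[...,1],h[...,2]
P=w[((H<6)|(H>174))&(S>150)&(V>80)&(w[...,2]>.081)&(w[...,2]<.092)&(w[...,1]<.12)&(w[...,1]>-.2)&(w[...,0]>.45)&(w[...,0]<.7)];print(circ(P),P.min(0),P.max(0))"
```

```text
6.02 [0.5634 0.0144 0.0336] [ 0.5  0.7 -0.2]
(array([564.8,  61.7]), 40.9, 365, np.float64(84.8)) [0.5256962  0.02504067 0.08105283] [0.60275065 0.10162609 0.08942627]
```

Side depth puts the jar at about (0.564, 0.060), upright in the bay. Now I back out, rise, and go to the knob.

move_arm(
  motion="0.38 -0.05 0 0 0;0.38 -0.15 0 0 0;0.38 -0.3 0 0 0;0.38 -0.4 0 -0.1 0;0.38 -0.4 0 -0.3 0;0.38 -0.4 0 -0.5 0;0.38 -0.4 0 -0.7 0;0.38 -0.4 0 -0.85 0;0.38 -0.4 0 -0.85 0;0.38 -0.4 0 -0.85 0",
)

```text
time: 6.9
position: [0.5647, -0.0687, 0.2059]
tool_rot: [0.707, 0.707, 0.001, 0.002]
ft_force: [-1.0, 0.3, -0.3]
grip_width: 0.06
grip_force: 0.0
```

Run:
```python
from h import *
from scipy.optimize import least_squares
p,w=look()
V=hsv(p)[...,2]
P=w[(V<90)&(w[...,2]>.095)&(w[...,2]<.118)&(abs(w[...,0]-.535)<.1)&(abs(w[...,1]-.238)<.1)]
P=P[abs(np.hypot(P[:,0]-.535,P[:,1]-.2384)-.078)<.012]
r=least_squares(lambda q:np.hypot(P[:,0]-q[0],P[:,1]-q[1])-q[2],[.535,.238,.078],loss="soft_l1",f_scale=.003);print("rim",r.x.round(4),len(P))
```

```text
6.95 [ 0.5633 -0.0681  0.204 ] [ 0.2  0.7 -0.4]
jar (array([562.7,  56.3]), 41.0, 619, np.float64(84.9)) [0.5622 0.0562] x 0.523 0.603 y 0.017 0.096
knob (array([498.2, 306.2]), 10.2, 47, np.float64(147.0)) [0.4985 0.3061 0.1469]
pad x [0.4721 0.4784 0.5557] 93
rim [0.5347 0.2372 0.0767] 796
```

The jar stands about 8 mm short of the fence, so I'll nudge it a little further.

move_arm(
  motion="0.38 0 0 0.2 0;0.38 0 0 0.4 0;0.38 0 0 0.6 0;0.38 0 0 0.75 0;0.38 0 0 0.85 0;0.38 0.1 0 0.85 0;0.38 0.2 0 0.85 0;0.38 0.3 0 0.85 0;0.38 0.36 0 0.85 0;0.38 0.4 0 0.85 0;0.38 0.42 0 0.85 0;0.38 0.44 0 0.85 0",
)

```text
time: 7.95
position: [0.5633, 0.0204, 0.033]
tool_rot: [0.707, 0.707, -0.001, -0.0]
ft_force: [-0.3, -2.4, -1.7]
grip_width: 0.0599
grip_force: 1.1
```

move_arm(
  motion="0.38 -0.05 0 0 0;0.38 -0.15 0 0 0;0.38 -0.3 0 0 0;0.38 -0.4 0 -0.1 0;0.38 -0.4 0 -0.3 0;0.38 -0.4 0 -0.5 0;0.38 -0.4 0 -0.7 0;0.38 -0.4 0 -0.9 0;0.38 -0.4 0 -0.9 0;0.38 -0.4 0 -0.9 0",
)

```text
time: 8.78
position: [0.5652, -0.0611, 0.2169]
tool_rot: [0.708, 0.707, 0.002, 0.003]
ft_force: [-0.9, 0.1, -0.4]
grip_width: 0.0601
grip_force: 0.0
```

```bash
python3 -c "
from h import *
look()"
```

```text
8.83 [ 0.5636 -0.0604  0.2146] [-0.9  0.1 -0.4]
jar (array([562.8,  62.6]), 41.0, 623, np.float64(84.9)) [0.5622 0.0625] x 0.522 0.603 y 0.023 0.102
knob (array([498.6, 306.7]), 10.5, 48, np.float64(146.5)) [0.4985 0.3063 0.1465]
pad x [0.4718 0.478  0.4832] 77
```

move_arm(
  motion="0.38 1 -0.32 0 0;0.38 1 -0.32 0 0;0.38 1 -0.32 0 0;0.38 1 -0.32 0 0;0.38 1 -0.32 0 0;0.38 1 -0.32 0 0;0.38 1 -0.32 0 0",
)

```text
time: 9.42
position: [0.4971, 0.1423, 0.2117]
tool_rot: [0.706, 0.709, -0.002, -0.002]
ft_force: [0.9, -0.2, -0.7]
grip_width: 0.0601
grip_force: 0.0
```

move_arm(
  motion="0.38 0.2 0 0 0;0.38 0.4 0 0 0;0.38 0.6 0 0 0;0.38 0.75 0 0 0;0.38 0.825 0 0 0;0.38 0.825 0 0 0;0.38 0.825 0 0 0;0.38 0.825 0 0.2 0;0.38 0.825 0 0.35 0;0.38 0.825 0 0.43 0;0.38 0.825 0 0.43 0;0.38 0.825 0 0.43 0",
)

```text
time: 10.42
position: [0.4994, 0.3034, 0.1267]
tool_rot: [0.708, 0.706, -0.002, -0.0]
ft_force: [0.6, 0.7, -0.4]
grip_width: 0.0599
grip_force: 0.0
```

Run:
```python
from h import *
look()
p,d,w,m=cam("side"); cv2.imwrite("pics/side3.png",p[130:330,180:380][:,:,::-1].repeat(3,0).repeat(3,1))
```

```text
10.47 [0.5004 0.3042 0.1279] [-0.6  0.1 -0.2]
jar (array([562.6,  62.4]), 41.0, 625, np.float64(85.0)) [0.5622 0.0624] x 0.522 0.603 y 0.023 0.101
pad x [0.4722 0.4783 0.5479] 99
```

View pics/side3.png

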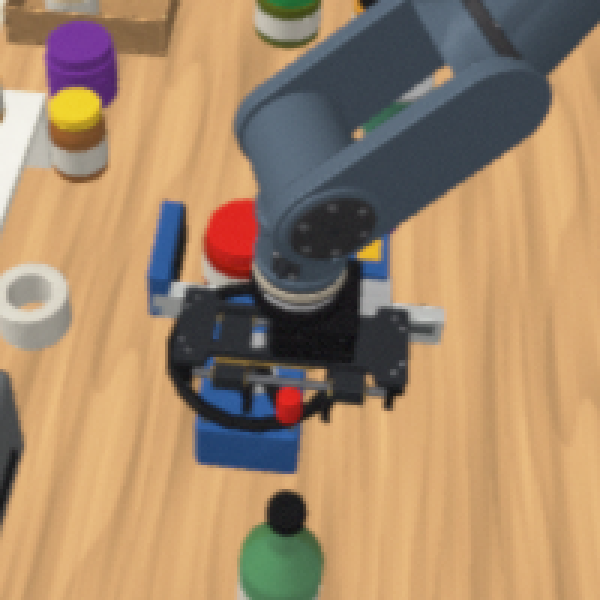

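move_arm(
  motion="-1 0 0 0 0;-1 0 0 0 0;-1 0 0 0 0;-1 0 0 0 0;-1 0 0 0 0;-1 0 0 0 0",
  newtons=20,
)

```text
time: 11.02
position: [0.4995, 0.3059, 0.1278]
tool_rot: [0.707, 0.707, 0.0, 0.0]
ft_force: [-0.6, -0.5, -0.7]
grip_width: 0.0282
grip_force: 0.0
```

```bash
cat > orb.py <<'E'
import sys,numpy as np
a0,step,n=map(float,sys.argv[1:4]); k=np.arange(0,int(n)+1); a=np.radians(a0-step*k)
dx=78*(np.cos(a)-np.cos(a[0]));dy=78*(np.sin(a)-np.sin(a[0]))
print(";".join(f"-1 {y/200:.3f} {x/200:.3f} 0 0" for x,y in zip(dx[1:],dy[1:])))
E
python3 orb.py 117.9 10 12; python3 orb.py -2.1 10 12;python3 orb.py -122.1 10 12
```

```text
-1 0.026 0.063 0 0;-1 0.042 0.129 0 0;-1 0.045 0.197 0 0;-1 0.037 0.264 0 0;-1 0.017 0.329 0 0;-1 -0.014 0.390 0 0;-1 -0.055 0.444 0 0;-1 -0.105 0.490 0 0;-1 -0.162 0.527 0 0;-1 -0.225 0.554 0 0;-1 -0.291 0.569 0 0;-1 -0.359 0.572 0 0
-1 -0.067 -0.008 0 0;-1 -0.132 -0.028 0 0;-1 -0.193 -0.059 0 0;-1 -0.247 -0.100 0 0;-1 -0.293 -0.150 0 0;-1 -0.330 -0.207 0 0;-1 -0.357 -0.270 0 0;-1 -0.372 -0.336 0 0;-1 -0.375 -0.404 0 0;-1 -0.367 -0.471 0 0;-1 -0.347 -0.536 0 0;-1 -0.316 -0.597 0 0
-1 0.041 -0.054 0 0;-1 0.091 -0.100 0 0;-1 0.148 -0.137 0 0;-1 0.211 -0.164 0 0;-1 0.277 -0.179 0 0;-1 0.345 -0.182 0 0;-1 0.412 -0.174 0 0;-1 0.477 -0.154 0 0;-1 0.538 -0.123 0 0;-1 0.592 -0.082 0 0;-1 0.638 -0.032 0 0;-1 0.675 0.025 0 0
```

move_arm(
  motion="-1 0 0 0 0;-1 0 0 0 0;-1 0 0 0 0;-1 0 0 0 0",
)

```text
time: 11.35
position: [0.4987, 0.3058, 0.1276]
tool_rot: [0.707, 0.707, -0.001, -0.001]
ft_force: [-3.4, 1.7, 2.6]
grip_width: 0.0214
grip_force: 20.0
```

move_arm(
  motion="-1 0.015 0.03 0 0;-1 0.026 0.063 0 0;-1 0.042 0.13 0 0;-1 0.045 0.197 0 0;-1 0.037 0.264 0 0;-1 0.017 0.33 0 0;-1 -0.014 0.39 0 0;-1 -0.055 0.444 0 0;-1 -0.105 0.49 0 0;-1 -0.162 0.527 0 0;-1 -0.225 0.554 0 0;-1 -0.225 0.554 0 0",
)

```text
time: 12.35
position: [0.6104, 0.258, 0.1276]
tool_rot: [0.707, 0.707, -0.002, -0.0]
ft_force: [-4.1, -4.7, 4.6]
grip_width: 0.0213
grip_force: 20.0
```

```bash
python3 -c "
from h import *
look()"; python3 orb.py 17.9 10 12;python3 orb.py -102.1 10 12
```

```text
12.4 [0.6103 0.2581 0.1276] [-3.6 -5.1  4.4]
jar (array([562.6,  62. ]), 41.1, 626, np.float64(84.9)) [0.5621 0.0624] x 0.522 0.603 y 0.023 0.102
pad x [0.4897 0.4957 0.5297] 104
-1 -0.066 0.015 0 0;-1 -0.134 0.019 0 0;-1 -0.202 0.010 0 0;-1 -0.267 -0.010 0 0;-1 -0.327 -0.041 0 0;-1 -0.381 -0.082 0 0;-1 -0.428 -0.132 0 0;-1 -0.465 -0.189 0 0;-1 -0.491 -0.251 0 0;-1 -0.506 -0.318 0 0;-1 -0.510 -0.385 0 0;-1 -0.501 -0.453 0 0
-1 0.020 -0.065 0 0;-1 0.051 -0.125 0 0;-1 0.092 -0.180 0 0;-1 0.142 -0.226 0 0;-1 0.199 -0.263 0 0;-1 0.261 -0.289 0 0;-1 0.328 -0.305 0 0;-1 0.396 -0.308 0 0;-1 0.463 -0.300 0 0;-1 0.528 -0.280 0 0;-1 0.589 -0.249 0 0;-1 0.643 -0.208 0 0
```

The wheel turns and the pad advanced 17.4 mm, as predicted. Continuing.

move_arm(
  motion="-1 -0.066 0.015 0 0;-1 -0.134 0.019 0 0;-1 -0.202 0.01 0 0;-1 -0.267 -0.01 0 0;-1 -0.327 -0.041 0 0;-1 -0.381 -0.082 0 0;-1 -0.428 -0.132 0 0;-1 -0.465 -0.189 0 0;-1 -0.491 -0.251 0 0;-1 -0.506 -0.318 0 0;-1 -0.51 -0.385 0 0;-1 -0.501 -0.453 0 0",
)

```text
time: 13.4
position: [0.5233, 0.1598, 0.1277]
tool_rot: [0.707, 0.707, 0.003, 0.003]
ft_force: [3.9, -1.2, -3.9]
grip_width: 0.0213
grip_force: 20.0
```

```bash
python3 -c "
from h import *
look()"
```

```text
13.45 [0.5189 0.1606 0.1276] [-0.4  0.9  3.9]
jar (array([564.4,  62.2]), 40.7, 622, np.float64(84.9)) [0.5641 0.0625] x 0.524 0.604 y 0.023 0.101
pad x [0.5083 0.515  0.5389] 112
```

move_arm(
  motion="-1 0.02 -0.065 0 0;-1 0.051 -0.125 0 0;-1 0.092 -0.18 0 0;-1 0.142 -0.226 0 0;-1 0.199 -0.263 0 0;-1 0.261 -0.289 0 0;-1 0.328 -0.305 0 0;-1 0.396 -0.308 0 0;-1 0.463 -0.3 0 0;-1 0.528 -0.28 0 0;-1 0.589 -0.249 0 0;-1 0.643 -0.208 0 0",
)

```text
time: 14.45
position: [0.4774, 0.2895, 0.1276]
tool_rot: [0.707, 0.707, -0.001, -0.0]
ft_force: [-2.6, -3.6, 3.9]
grip_width: 0.0211
grip_force: 20.0
```

```bash
cat >> h.py <<'E'
def carr(p,w):
    h=hsv(p).astype(int);H,S=h[...,0],h[...,1]
    P=w[(H>100)&(H<125)&(S>130)&(w[...,2]>.058)&(w[...,2]<.078)&(w[...,0]<.53)&(w[...,0]>.38)&(w[...,1]>.02)&(w[...,1]<.11)]
    print("carr x",np.percentile(P[:,0],[2,10,90,98]).round(4),len(P)) if len(P) else print("none")
    P=w[(H>5)&(H<18)&(S>170)&(w[...,2]>.06)&(w[...,2]<.073)&(w[...,0]<.57)&(w[...,0]>.44)&(w[...,1]>.045)&(w[...,1]<.08)]
    print("pad centre x",np.percentile(P[:,0],[5,25,50,75,95]).round(4),len(P))
E
python3 -c "
from h import *
D=np.load('top0.npz');carr(D['p'],D['w'])
p,w=look();carr(p,w)"; python3 orb.py 137.9 5 12
```

```text
carr x [0.4112 0.4134 0.4489 0.4507] 198
pad centre x [0.4725 0.4748 0.4776 0.4804 0.4828] 49
14.5 [0.4802 0.2921 0.1276] [-2.6  3.1  1.7]
jar (array([586.3,  63.1]), 40.9, 616, np.float64(84.9)) [0.5856 0.063 ] x 0.547 0.627 y 0.024 0.103
pad x [0.5293 0.5359 0.5443] 117
carr x [0.4686 0.4706 0.5075 0.5098] 204
pad centre x [0.5296 0.5324 0.536  0.54   0.5435] 62
-1 0.024 0.024 0 0;-1 0.046 0.050 0 0;-1 0.066 0.078 0 0;-1 0.083 0.107 0 0;-1 0.098 0.138 0 0;-1 0.110 0.170 0 0;-1 0.119 0.202 0 0;-1 0.125 0.236 0 0;-1 0.128 0.270 0 0;-1 0.128 0.304 0 0;-1 0.126 0.338 0 0;-1 0.120 0.371 0 0
```

move_arm(
  motion="-1 0.024 0.024 0 0;-1 0.046 0.05 0 0;-1 0.066 0.078 0 0;-1 0.083 0.107 0 0;-1 0.098 0.138 0 0;-1 0.11 0.17 0 0;-1 0.119 0.202 0 0;-1 0.125 0.236 0 0;-1 0.128 0.27 0 0;-1 0.128 0.27 0 0;-1 0.128 0.27 0 0",
)

```text
time: 15.42
position: [0.533, 0.3149, 0.1276]
tool_rot: [0.707, 0.707, 0.001, 0.0]
ft_force: [-1.3, 0.7, 1.4]
grip_width: 0.0216
grip_force: 20.0
```

```bash
python3 -c "
from h import *
for i in range(3): p,w=look();carr(p,w)"; python3 orb.py 92.9 5 8
```

```text
15.47 [0.533  0.3149 0.1276] [-0.6 -0.4  1.8]
jar (array([586.4,  63.2]), 40.9, 615, np.float64(85.0)) [0.5857 0.063 ] x 0.547 0.627 y 0.024 0.103
pad x [0.5297 0.5362 0.5445] 108
carr x [0.4761 0.4787 0.5155 0.5181] 204
pad centre x [0.53   0.5328 0.5362 0.5396 0.5441] 59
15.52 [0.533  0.3149 0.1276] [0.7 0.5 0.4]
jar (array([586.2,  63.1]), 40.9, 616, np.float64(85.1)) [0.5857 0.063 ] x 0.546 0.627 y 0.024 0.103
knob (array([535. , 308.8]), 5.8, 6, np.float64(145.4)) [0.5353 0.3082 0.146 ]
pad x [0.5295 0.5359 0.5442] 112
carr x [0.476  0.4785 0.5155 0.5179] 205
pad centre x [0.5295 0.5324 0.5359 0.5396 0.5437] 61
15.57 [0.5329 0.3149 0.1276] [-0.2  1.2  0.4]
jar (array([586.4,  63.3]), 41.1, 614, np.float64(85.0)) [0.5857 0.0629] x 0.545 0.627 y 0.024 0.103
knob (array([534.6, 308. ]), 5.4, 6, np.float64(146.4)) [0.5352 0.308  0.1468]
pad x [0.5294 0.5361 0.544 ] 113
carr x [0.4759 0.4786 0.5155 0.5179] 202
pad centre x [0.5296 0.5323 0.5358 0.5397 0.5437] 61
-1 0.000 0.034 0 0;-1 -0.002 0.068 0 0;-1 -0.008 0.101 0 0;-1 -0.017 0.134 0 0;-1 -0.028 0.166 0 0;-1 -0.042 0.197 0 0;-1 -0.059 0.227 0 0;-1 -0.078 0.255 0 0
```

The jar has stopped moving against the stop. The carriage advanced 8 mm while the pad stayed put, so the pad is pressed about 8–9 mm. Releasing the knob.

move_arm(
  motion="0.2 0 0 0 0;0.2 0 0 0 0;0.2 0 0 0 0;0.2 0 0 0 0;0.2 0 0 0 0;0.2 0 0 0 0;0.2 0 0 -0.1 0;0.2 0 0 -0.25 0;0.2 0 0 -0.4 0;0.2 0 0 -0.5 0;0.2 0 0 -0.5 0;0.2 0 0 -0.5 0",
)

```text
time: 16.57
position: [0.5328, 0.315, 0.229]
tool_rot: [0.707, 0.707, 0.001, 0.001]
ft_force: [-0.1, -0.3, -0.3]
grip_width: 0.0522
grip_force: 0.0
```

```bash
python3 -c "
from h import *
p,w=look();carr(p,w)
cv2.imwrite('pics/end.png',p[:,:,::-1])"
```

```text
16.62 [0.5317 0.3146 0.2274] [-1.2  0.4 -0.1]
jar (array([586.4,  63.1]), 40.9, 617, np.float64(84.9)) [0.5858 0.0629] x 0.547 0.627 y 0.024 0.103
knob (array([532.8, 315.6]), 10.4, 46, np.float64(147.0)) [0.5329 0.315  0.1469]
pad x [0.5294 0.536  0.5445] 113
carr x [0.476  0.4786 0.5159 0.5179] 204
pad centre x [0.5296 0.5322 0.536  0.54   0.5441] 62
```

View pics/end.png

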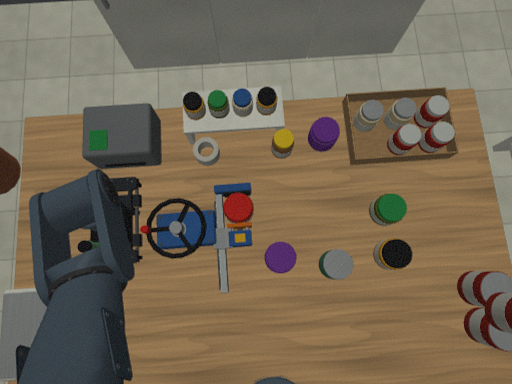

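The picture shows the red jar at (238,207), held between the stop (232,189) and the orange pad (238,225). The wheel is still and the other objects are where they were.

```bash
python3 -c "
from rig import robot
print(robot.hand_in())"
```

```text
the job is handed in; nothing more can be done
None
```

The red-lidded jar is clamped upright against the rubber stop with the sprung pad pressed in about 8–9 mm by camera measurement, the other objects look unmoved, and the job was handed in at about 17 s of the 72 s allowed; no verdict was returned.

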